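# Take a contact reading on a tilted bearing shaft

### The arm

A 6-joint arm with a two-finger parallel gripper is mounted at the origin on a cart in front of the work surface, level with it; the furniture and walls round the work are solid. World frame = base frame: x ahead of the robot, y to its left, z up, the work surface at z = 0. Lengths are in m, angles in degrees, forces in N, time in s.
With the tool pointing down it reaches from about 0.3 to 0.75 m from the base axis. Payload 8.5 kg.
Tool frame: the origin (TCP) lies at the very end of the fingers, on their centre line; the grasp point (between the pads) lies 19 mm behind it; z points along the fingers, y is the line along which they close (so a half turn about z gives the same grasp; the last joint's range is limited). The gripper opens to 85 mm and grips with 20 to 120 N. Pads are 22 mm wide; open, the fingers measure 114 mm over their backs; the gripper's body (76 mm by 85 mm) begins 54 mm behind the grasp point. The pads swing forward as they close: fully open they stand 13 mm farther back than shut.
Start: joints at [-81.836, 21.807, 74.336, -0, 83.858, -12.336], TCP at [0.193, -0.515, 0.231] pointing down, gripper open.
Joint ranges: [-178.18, 178.18], [-50.72, 133.34], [12.68, 142.11], [-81.47, 261.47], [9.98, 163.14], [-165.26, 165.26]. Speed limits (degrees/s): [136.94, 136.94, 180, 180, 180, 180].

### API

Orientations are given as a 3x3 rotation matrix whose columns are the frame's x, y, z axes.
In Python, from rig import observe, cams, ticket gives the robot as it stands.
- The arm moves only by the tool move_arm, never from a script. Its arguments are lists of equal length, an entry for each row: "jaw": the finger opening in cm, from 0 to 8.54; "dp": the shift along the tool's x, y, z in cm, a list of three; "turn": the turn, a rotation vector about the tool's x, y, z in rad, a list of three. In form: {"jaw": [jaw, ...], "dp": [[tx, ty, tz], ...], "turn": [[wx, wy, wz], ...]}. A call has 1 to 12 rows; each row shifts and turns the commanded pose from where the row before left it, along the tool's axes as they then stand; what a row does not reach is not made up. A row lasts 1/12 s, in which the tool goes at most 41.7 mm and 7.16 degrees, less where a joint would pass 70% of its speed; a pose out of reach is approached as far as the arm can. A call is refused whole if a number of a shift passes 4.17 or a number of a turn 0.125, either way. A call with a gripper value outside its range is refused whole. The fingers move at their own pace and stop on an object; "force" is the grip in N (left out, the last holds). Time passes only in rows, so rows that do not move let the fingers close. It gives the time, the measured TCP pose, the force, the opening and the grip force at its end, in the units of the state.
- observe(): the state, without advancing time (a new reading comes with each control period).
- cams.get_image(name): name is "scene" or "top" or "wrist"; returns (picture, depth): 420x560x3 uint8, red, green, blue; 420x560 float32, m along the optical axis (not along the pixel's ray), 0 where there is no reading.
- cams.calibration(name): a dict with "vertical_fov" (degrees; the focal length in pixels is half the picture's height over the tangent of half this angle, whatever the lens; pixels are square), "cx", "cy" (the principal point, pixels), "view" (4x4, takes a point from world to camera coordinates); the wrist camera has in their place "tool_from_camera" (4x4, takes a point from camera to tool coordinates, whose origin is the TCP and whose axes are the flange's). Camera axes: x right, y up, looking along -z (the intrinsics and any distortion apply to the point x, -y, -z); pixel columns grow to the right and rows downward; lengths in m; the calibration is good to about 2 mm. A picture is of the moment at which its call begins: read the wrist's pose just before it. calibration takes no time and is no camera call.
- ticket.close_job(): hands the job in; it is judged then, once.
Trained networks look in the newest picture that a camera, given by its name, has taken for a name from the list of things; names that differ only in an ending like _2 or _b are one class to them, and where a whole thing is asked for, a point or a joint stands for the part that bears it (a point fixed in the world has none). Each returns a list of dicts, best first, with "p" (0 to 1); they miss things now and then, are a little off and sometimes report something else, mostly with a low value. They report only what shows in the picture. A call takes as long as a camera call. They do not tell look-alikes from the thing itself.
- cams.spot_in(camera, query): "box" ([centre column, centre row, width, height] as shares, 0 to 1, of the picture: columns of its width, rows of its height, round what is visible of it).
- cams.outline_of(camera, query): "mask" (420x560 bool, what is visible of it) and "box" ([centre column, centre row, width, height] as shares, 0 to 1, of the picture: columns of its width, rows of its height, round what is visible of it).
- cams.mark_of(camera, query): "location" ([column, row] as shares, 0 to 1, of the picture: columns of its width, rows of its height: a listed point, or the origin of a listed thing).
The state is a dict: "time_s": time; "q": joint angles; "qvel": joint speeds; "joint_efforts": joint torques, N m; "position": TCP position; "tool_rot": TCP orientation; "ft_force": force on the tool from outside, world axes, zero at the start; "wrist_torque": the same for the moment, N m; "grip_width": finger opening in m; "gripper_force": force on a finger pad.
Only numpy, scipy, OpenCV 4.12 (cv2) and the standard library are available. Lean on these libraries where they do the work, as an engineer would, in place of code of your own. Each camera call takes 0.05 s, during which the arm holds its last target. There are 200 camera calls.

### The job

Take the contact thermometer off its two-pin docking base and press its sprung probe tip squarely on the middle of the bearing shaft's end on the tilted test stand. Hold it still there for two seconds with the tip pushed about halfway in, never to its stop, then set the thermometer back on both pins of its base, fully home, and let go. Leave the oil cup and the coil spring standing where they are.

Things in the scene. Friction and masses are not known exactly. Their poses are not given: they have to be found in the camera images.
- thermometer: Hand-held contact thermometer, 0.15 to 0.31 kg, standing upright on its docking base. Origin: centre of the underside of its grey flange, 88 (x) x 40 (y) x 8 (z) mm, which has two 11 mm through holes at x = +-32 mm; z points up through the handle. Below the flange a steel tube, 16 mm thick, reaches to z = -45 mm. It may be set back turned by half a turn.
- handle_grip (a point): Middle of the thermometer's black handle, 50 mm above its origin on its z axis, same axes. The handle is 36 (x) x 28 (y) mm and runs from z = 8 to 76 mm above the origin, with a 38 x 30 mm cap up to 80 mm and a small display on the -x side. Grip it across the 28 mm, fingers closing along y.
- tip_end (a point): End of the sprung probe tip, a flat copper foot of 10 mm diameter; at rest 75 mm below the thermometer's origin on its z axis. z points along the probe, back to the handle.
- probe_tip (a joint): How far the sprung tip is pushed into the tube, m: 0 at rest, 0.014 at its hard stop; halfway is 0.007. The spring pushes back with 3 N at the start of travel, 6.5 N halfway and 10 N at the stop (0.5 N per mm).
- dock_seat (a point): Centre of the docking base's seat, 100 mm above the bench; z up, x along the line through the pins. Two 22 mm posts at x = +-32 mm carry the flange on their tops (z = 0 here); on each stands an 8 mm pin, 17 mm high, tapered at the end. The probe hangs in the gap between the posts. Fully home, the thermometer's origin coincides with this point.
- dock_foot (a point): Centre of the underside of the docking base, on the bench, same axes as dock_seat. The base is fixed; its foot plate is 116 (x) x 84 (y) x 12 mm.
- bearing_face (a point): On the axis of the bearing shaft, in the plane of the round aluminium housing's front face (54 mm across); z points out along the shaft, leaning 0.4 to 0.7 rad from vertical toward the robot; y is level. The steel shaft, 20 mm thick with a flat end, stands out from here by an amount that is NOT reported and differs each time, 6 to 28 mm along z: find it by touch or sight.
- stand_base (a point): Centre of the underside of the tilting test stand, on the bench. Fixed; base 100 (x) x 130 (y) mm, two side cheeks at y = +-56 mm, up to 102 mm high, and between them a tilted plate 86 x 96 mm that carries the bearing. Plate and shaft are locked: pushes up to 25 N do not shift them.
- oil_cup: Bystander: loose aluminium oil cup, 57 mm across, 135 mm high; origin under its centre.
- coil_spring: Bystander: loose coil spring standing on end between the base and the stand, 47 mm across, 58 mm high; origin under its centre.
Not all that is in view belongs to the job. Leave any brown look-alike of the thermometer alone.

How it is judged:
By the outcome, as a careful person would: the job done as asked, in the order asked, and still so for the second after the job is handed in, with the robot touching nothing.
It also fails if it takes over 54 s, if anything falls off the work surface, if the arm or the gripper's body presses on something with over 40 N, if the wrist force passes 120 N, or if a joint passes its speed limit or range.

## Working session

There is one attempt and no reset: what is moved stays moved. The work goes in short steps, Python scripts to look and compute and a tool call to move; the robot and the scene stay as the last step left them, time stands still between calls to the robot, and variables do not carry over. Pictures are saved under pics/ and viewed, at most 10 in all, crops included, and the job is handed in when it is done.

Besides the shell and the picture viewer there is one more tool, called as a command line: name --argument value ..., lists and objects as JSON in quotes. move_arm: Moves the arm, as the interface text tells. Its arguments: {"type":"object","properties":{"jaw":{"type":"array","items":{"type":"number"}},"dp":{"type":"array","items":{"type":"array","items":{"type":"number"}}},"turn":{"type":"array","items":{"type":"array","items":{"type":"number"}}},"force":{"type":"number"}},"required":["jaw","dp","turn"]}

```bash
mkdir -p pics; ls; cat > h.py <<'E'
import numpy as np, cv2
from rig import observe, cams, ticket
def K(name,c=None):
    c=c or cams.calibration(name); f=210/np.tan(np.radians(c["vertical_fov"])/2); return f,c["cx"],c["cy"],c
def T_wc(name,st=None):
    c=cams.calibration(name)
    if "view" in c: return np.linalg.inv(np.array(c["view"]))
    st=st or observe(); T=np.eye(4);T[:3,:3]=st["tool_rot"];T[:3,3]=st["position"]
    return T@np.array(c["tool_from_camera"])
def cloud(name,depth,st=None):
    f,cx,cy,c=K(name); v,u=np.mgrid[0:420,0:560]
    P=np.stack([(u-cx)/f*depth,-(v-cy)/f*depth,-depth],-1); T=T_wc(name,st)
    W=P@T[:3,:3].T+T[:3,3]; W[depth<=0]=np.nan; return W
def save(n,img): cv2.imwrite(f"pics/{n}.png",img[:,:,::-1])
E
python3 - <<'E'
from h import *
s=observe(); print({k:np.round(v,3).tolist() for k,v in s.items()})
for n in ["scene","top","wrist"]:
    c=cams.calibration(n); print(n,{k:(np.round(v,3).tolist() if not isinstance(v,str) else v) for k,v in c.items()})
a=[]
for n in ["scene","top"]:
    im,d=cams.get_image(n); save(n,im); W=cloud(n,d); np.savez(f"{n}.npz",im=im,d=d,W=W)
    for q in ["thermometer","handle_grip","dock_seat","dock_foot","bearing_face","stand_base","oil_cup","coil_spring"]:
        for r in cams.mark_of(n,q)[:2]:
            u,v=r["location"][0]*560,r["location"][1]*420
            print(n,q,round(r["p"],2),round(u),round(v),np.round(W[min(419,int(v)),min(559,int(u))],3))
E
```

```text
pics
{'time_s': 0.0, 'q': [-81.836, 21.84, 74.384, 0.0, 83.86, -12.336], 'qvel': [0.021, -0.117, -0.032, 0.008, -0.09, 0.087], 'joint_efforts': [0.002, -44.846, -23.128, -0.0, 0.005, -0.0], 'position': [0.193, -0.515, 0.231], 'tool_rot': [[0.937, 0.35, -0.0], [0.35, -0.937, 0.001], [0.0, -0.001, -1.0]], 'ft_force': [0.551, 0.654, 0.013], 'wrist_torque': [0.017, -0.001, -0.047], 'gripper_force': 0.0, 'grip_width': 0.085}
scene {'vertical_fov': 53.372, 'cx': 284.939, 'cy': 213.386, 'view': [[-0.759, -0.651, -0.025, 0.392], [0.26, -0.338, 0.904, -0.275], [-0.597, 0.68, 0.426, -0.847], [0.0, 0.0, 0.0, 1.0]]}
top {'vertical_fov': 46.07, 'cx': 282.499, 'cy': 207.773, 'view': [[-0.01, -1.0, -0.018, -0.034], [0.993, -0.012, 0.118, -0.565], [-0.118, -0.017, 0.993, -1.189], [0.0, 0.0, 0.0, 1.0]]}
wrist {'vertical_fov': 69.964, 'cx': 273.622, 'cy': 207.585, 'tool_from_camera': [[-0.0, 0.951, 0.308, 0.078], [1.0, 0.0, -0.0, -0.0], [-0.0, 0.308, -0.951, -0.142], [0.0, 0.0, 0.0, 1.0]]}
scene thermometer 0.69 182 265 [0.621 0.256 0.086]
scene handle_grip 0.71 184 249 [0.615 0.251 0.128]
scene handl
[... 230 characters left out ...]
-0.137  0.011]
scene oil_cup 0.55 251 302 [0.447 0.2   0.027]
scene oil_cup 0.41 367 225 [0.249 0.043 0.222]
scene coil_spring 0.64 306 275 [0.419 0.03  0.021]
scene coil_spring 0.56 249 271 [0.437 0.209 0.117]
top thermometer 0.69 165 181 [0.62  0.23  0.121]
top thermometer 0.57 182 255 [0.448 0.182 0.147]
top handle_grip 0.95 175 255 [0.448 0.19  0.18 ]
top handle_grip 0.78 156 177 [0.626 0.244 0.156]
top dock_seat 0.7 182 252 [0.455 0.181 0.164]
top dock_foot 0.58 187 256 [0.447 0.18  0.106]
top bearing_face 0.66 333 239 [ 0.482 -0.155  0.111]
top stand_base 0.84 334 236 [ 0.491 -0.157  0.114]
top oil_cup 0.77 405 248 [ 0.46  -0.321  0.097]
top coil_spring 0.46 264 264 [0.427 0.01  0.003]
```

View pics/scene.png

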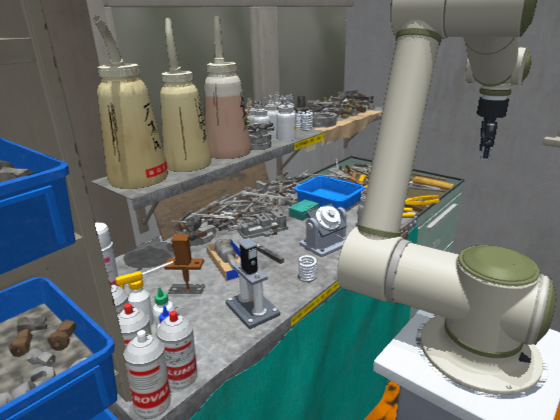

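View pics/top.png

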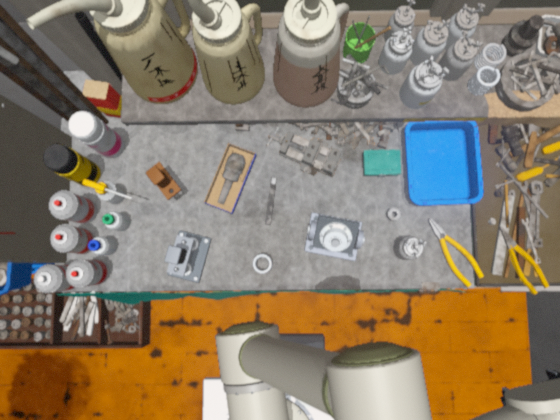

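The scene picture shows the black thermometer on its dock at (250,265) and the brown look-alike at (183,255). The coil spring is at (307,268) and the stand at (325,230). In the top picture the thermometer is at (182,255), the bearing at (334,236), the cup at (410,247) and the spring at (262,263).

```bash
python3 - <<'E'
from h import *
for n in ["top","scene"]:
    W=np.load(n+".npz")["W"].reshape(-1,3); W=W[~np.isnan(W[:,0])]
    near=W[np.hypot(W[:,0]-.45,W[:,1]-.19)<.1]
    for nm,lo,hi in [("foot",.006,.02),("flange",.1,.115),("cap",.165,.2)]:
        p=near[(near[:,2]>lo)&(near[:,2]<hi)]
        if len(p)>5:
            r=cv2.minAreaRect((p[:,:2]*1000).astype(np.float32)); print(n,nm,len(p),np.round(r[0],1),np.round(r[1],1),round(r[2],1),np.round(np.median(p,0),3))
    print("hist",np.histogram(near[:,2],bins=np.arange(-.01,.21,.01))[0])
    b=W[(np.abs(W[:,0]-.48)<.1)&(np.abs(W[:,1]+.155)<.09)&(W[:,2]>.02)]
    r=cv2.minAreaRect((b[:,:2]*1000).astype(np.float32)); print("stand",len(b),r,b[:,2].max())
    c=W[(np.hypot(W[:,0]-.46,W[:,1]+.33)<.06)&(W[:,2]>.03)]; print("cup",len(c),np.round(c.mean(0),3) if len(c) else 0,c[:,2].max() if len(c) else 0)
    c=W[(np.hypot(W[:,0]-.427,W[:,1]-.01)<.05)&(W[:,2]>.03)]; print("spr",len(c),np.round(c.mean(0),3) if len(c) else 0, c[:,2].max() if len(c) else 0)
    # bearing plane ransac
    q=b[(b[:,2]>.06)]; rng=np.random.default_rng(0); best=(0,)
    for i in range(3000):
        s=q[rng.choice(len(q),3,False)]; m=np.cross(s[1]-s[0],s[2]-s[0]); m/=np.linalg.norm(m)+1e-12; m*=np.sign(m[2])
        if not .35<np.arccos(m[2])<.8: continue
        k=np.abs((q-s[0])@m)<.002
        if k.sum()>best[0]: best=(k.sum(),m,q[k].mean(0))
    print("plane",len(q),best,np.arccos(best[1][2]))
E
```

```text
top foot 850 [435.8 170.3] [150.2 144.6] 82.9 [0.446 0.177 0.012]
top flange 440 [449.5 196. ] [41.  87.9] 74.8 [0.452 0.192 0.107]
top cap 252 [449.1 196.4] [30.6 39.3] 74.1 [0.45  0.195 0.179]
hist [1817 1507  624   23   12   10    1    0    0    0    3  378   74   13
   17   15   18   16  163   82    0]
stand 1635 ((494.83642578125, -165.2144775390625), (135.993896484375, 77.58946990966797), 77.00443267822266) 0.124818052674329
cup 547 [ 0.462 -0.335  0.09 ] 0.13600444907679554
spr 154 [0.43  0.01  0.051] 0.05930687745576635
plane 1596 (np.int64(402), array([-0.55321299,  0.11063884,  0.82566   ]), array([ 0.49961704, -0.16538678,  0.08922487])) 0.5994252583445645
scene foot 883 [449.6 198. ] [ 85.  118.1] 75.1 [0.434 0.213 0.012]
scene flange 337 [449.7 197.5] [41.6 92.4] 74.6 [0.431 0.208 0.107]
scene cap 203 [449.3 197.5] [29.7 39.7] 74.7 [0.443 0.203 0.178]
hist [1343  988  754   73   79   75   73   79   68   41   32  308   60   65
   66   61   68   74  123   41    0]
stand 1188 ((494.14111328125, -161.2614288330078), (134.06246948242188, 74.74971008300781), 77.1666259765625) 0.12075049195777976
cup 113 [ 0.476 -0.322  0.079] 0.13043069756087783
spr 255 [0.429 0.014 0.044] 0.06015012338585579
plane 950 (np.int64(209), array([-0.57519978,  0.10643816,  0.81105865]), array([ 0.49024838, -0.15210205,  0.0813844 ])) 0.6248367147348891
```

Depth is clean and both cameras agree. The dock is at (0.4495, 0.197) with its long axis at about -15.1°, and the bearing normal is about (-0.56, 0.11, 0.82). Moving above the dock.

move_arm --jaw '[8.5,8.5,8.5,8.5,8.5,8.5,8.5,8.5,8.5,8.5,8.5,8.5]' --dp '[[0,0,-1.2],[0,0,-1.2],[0,0,-1.2],[0,0,-1.2],[0,0,-1.2],[0.33,-4.0,0],[0.33,-4.0,0],[0.33,-4.0,0],[0.33,-4.0,0],[0.33,-4.0,0],[0.33,-4.0,0],[0.33,-4.0,0]]' --turn '[[0,0,0.124],[0,0,0.124],[0,0,0.124],[0,0,0.124],[0,0,0.124],[0,0,0],[0,0,0],[0,0,0],[0,0,0],[0,0,0],[0,0,0],[0,0,0]]' --force 80

```text
time_s: 1.9
position: [0.2876, -0.2488, 0.2914]
tool_rot: [[0.966, -0.26, 0.0], [-0.26, -0.966, -0.0], [0.0, 0.0, -1.0]]
ft_force: [1.9, 0.4, 0.6]
grip_width: 0.0847
gripper_force: 0.0
```

move_arm --jaw '[8.5,8.5,8.5,8.5,8.5,8.5,8.5,8.5,8.5,8.5,8.5]' --dp '[[0.33,-4.0,0],[0.33,-4.0,0],[0.33,-4.0,0],[0.33,-4.0,0],[0.33,-4.0,0],[0.33,-4.0,0],[0.33,-4.0,0],[0.33,-4.0,0],[0.33,-4.0,0],[0.33,-4.0,0],[0.33,-4.0,0]]' --turn '[[0,0,0],[0,0,0],[0,0,0],[0,0,0],[0,0,0],[0,0,0],[0,0,0],[0,0,0],[0,0,0],[0,0,0],[0,0,0]]'

```text
time_s: 2.82
position: [0.4367, 0.1672, 0.2915]
tool_rot: [[0.966, -0.259, 0.001], [-0.259, -0.966, -0.0], [0.001, -0.0, -1.0]]
ft_force: [0.5, -0.8, 0.4]
grip_width: 0.085
gripper_force: 0.0
```

```bash
cat > look.py <<'E'
from h import *
def rects(W,xy,bands,rad=.1):
    P=W.reshape(-1,3); P=P[~np.isnan(P[:,0])]; P=P[np.hypot(P[:,0]-xy[0],P[:,1]-xy[1])<rad]
    for nm,lo,hi in bands:
        p=P[(P[:,2]>lo)&(P[:,2]<hi)]
        if len(p)>5:
            r=cv2.minAreaRect((p[:,:2]*1000).astype(np.float32)); print(nm,len(p),np.round(r[0],1),np.round(r[1],1),round(r[2],1),np.round(np.median(p,0),4))
E
python3 - <<'E'
from look import *
s=observe(); im,d=cams.get_image("wrist"); save("w1",im); W=cloud("wrist",d,s); np.savez("w1.npz",im=im,W=W)
rects(W,(.45,.197),[("foot",.006,.018),("flange",.1,.114),("cap",.172,.19)])
print(s["position"])
E
```

```text
foot 2207 [450.  196.5] [ 84.1 114.1] 74.9 [0.4704 0.1742 0.0116]
flange 1317 [449.4 196.4] [40.  87.6] 75.1 [0.4727 0.1869 0.1076]
cap 1363 [449.9 196.4] [30.1 37.2] 75.1 [0.4506 0.1958 0.1795]
[0.4367206  0.16715118 0.2914782 ]
```

View pics/w1.png

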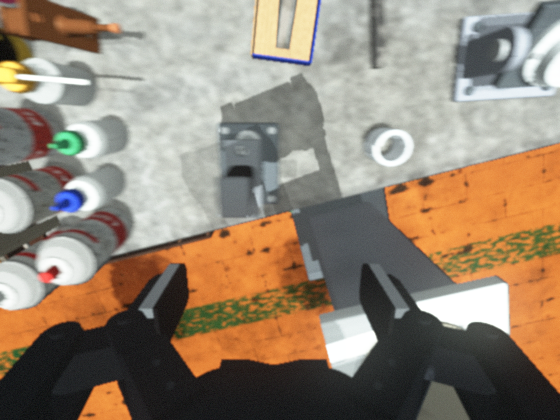

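The wrist picture shows the dock and thermometer at (250,170), agreeing within 1 mm: cap centre (0.4499, 0.1964). Descending and gripping.

move_arm --jaw '[8.5,8.5,8.5,8.5,8.5,8.5,8.5,8.5]' --dp '[[0.51,-3.16,0],[0,0,2],[0,0,3.5],[0,0,3.5],[0,0,3.5],[0,0,2.5],[0,0,1.05],[0,0,0]]' --turn '[[0,0,0],[0,0,0],[0,0,0],[0,0,0],[0,0,0],[0,0,0],[0,0,0],[0,0,0]]'

```text
time_s: 3.53
position: [0.4485, 0.1937, 0.1285]
tool_rot: [[0.966, -0.259, -0.005], [-0.259, -0.966, -0.001], [-0.005, 0.002, -1.0]]
ft_force: [-0.4, 0.1, -0.2]
grip_width: 0.0851
gripper_force: 0.0
```

move_arm --jaw '[5,3,2,2,2,2,2,2]' --dp '[[0,0,0],[0,0,0],[0,0,0],[0,0,0],[0,0,0],[0,0,0],[0,0,0],[0,0,0]]' --turn '[[0,0,0],[0,0,0],[0,0,0],[0,0,0],[0,0,0],[0,0,0],[0,0,0],[0,0,0]]' --force 80

```text
time_s: 4.2
position: [0.4502, 0.1943, 0.1316]
tool_rot: [[0.966, -0.259, 0.002], [-0.259, -0.966, 0.001], [0.002, -0.001, -1.0]]
ft_force: [0.4, 1.3, 6.2]
grip_width: 0.027
gripper_force: 77.1
```

move_arm --jaw '[2,2,2,2,2,2,2,2]' --dp '[[0,0,-0.5],[0,0,-1],[0,0,-1.5],[0,0,-2],[0,0,-2.5],[0,0,-2.5],[0,0,-1],[0,0,0]]' --turn '[[0,0,0],[0,0,0],[0,0,0],[0,0,0],[0,0,0],[0,0,0],[0,0,0],[0,0,0]]'

```text
time_s: 4.87
position: [0.4502, 0.194, 0.2431]
tool_rot: [[0.966, -0.259, 0.004], [-0.259, -0.966, 0.0], [0.004, -0.001, -1.0]]
ft_force: [-0.4, -1.1, -2.6]
grip_width: 0.0272
gripper_force: 78.1
```

```bash
python3 - <<'E'
from look import *
s=observe(); print({k:np.round(s[k],4).tolist() for k in ["position","tool_rot","ft_force","wrist_torque","grip_width"]})
im,d=cams.get_image("scene"); save("s2",im); W=cloud("scene",d); 
z=s["position"][2]
rects(W,(.45,.195),[("cap",z+.039,z+.06),("flange",z-.030,z-.016),("tip",z-.12,z-.096)],.06)
P=W.reshape(-1,3); m=(np.hypot(P[:,0]-.45,P[:,1]-.195)<.03)&(P[:,2]>.12); print("minz",np.sort(P[m][:,2])[:10].round(4), z-.106)
# bearing from top camera now unobstructed?
T=np.load("top.npz");W=T["W"]; im=T["im"]
P=W.reshape(-1,3); b=P[(np.abs(P[:,0]-.48)<.07)&(np.abs(P[:,1]+.157)<.07)&(P[:,2]>.05)]
n=np.array([-.564,.108,.0]); n[2]=np.sqrt(1-n@n); h=b@n
c,e=np.histogram(h,bins=np.arange(h.min(),h.max()+.002,.002)); print([(round(x,4),int(k)) for x,k in zip(e,c)])
cv2.imwrite("pics/crop.png",cv2.resize(im[195:275,290:380,::-1],None,fx=6,fy=6,interpolation=cv2.INTER_CUBIC))
E
```

```text
{'position': [0.4502, 0.194, 0.2431], 'tool_rot': [[0.9658, -0.2591, 0.0038], [-0.2591, -0.9658, 0.0003], [0.0036, -0.0013, -1.0]], 'ft_force': [-0.3783, -1.0537, -2.5947], 'wrist_torque': [0.0762, -0.0689, -0.0313], 'grip_width': 0.0272}
cap 421 [447.9 196.5] [97.5 36.3] 77.2 [0.4443 0.1991 0.2926]
flange 336 [449.2 197.2] [40.7 90.6] 77.9 [0.4323 0.2052 0.219 ]
tip 17 [448.6 197.4] [9.  6.2] 55.4 [0.4481 0.1973 0.1424]
minz [0.1378 0.1386 0.139  0.1393 0.1407 0.1412 0.142  0.1421 0.1424 0.1429] 0.13705405198949838
[(np.float64(-0.2467), 1), (np.float64(-0.2447), 1), (np.float64(-0.2427), 5), (np.float64(-0.2407), 3), (np.float64(-0.2387), 8), (np.float64(-0.2367), 20), (np.float64(-0.2347), 20), (np.float64(-0.2327), 36), (np.float64(-0.2307), 92), (np.float64(-0.2287), 189), (np.float64(-0.2267), 224), (np.float64(-0.2247), 98), (np.float64(-0.2227), 50), (np.float64(-0.2207), 75), (np.float64(-0.2187), 104), (np.float64(-0.2167), 95), (np.float64(-0.2147), 63), (np.float64(-0.2127), 55), (np.float64(-0.2107), 46), (np.float64(-0.2087), 18), (np.float64(-0.2067), 26), (np.float64(-0.2047), 43), (np.float64(-0.2027), 115), (np.float64(-0.2007), 107), (np.float64(-0.1987), 50), (np.float64(-0.1967), 14), (np.float64(-0.1947), 20), (np.float64(-0.1927), 23), (np.float64(-0.1907), 7)]
```

move_arm --jaw '[2,2,2,2,2,2,2,2,2,2,2,2]' --dp '[[0,0,0],[0,0,0],[0,0,0],[0,0,0],[0,0,0],[0.2,2,-0.1],[0.26,3.4,-0.1],[0.26,3.4,-0.1],[0.26,3.4,-0.1],[0.26,3.4,-0.1],[0.26,3.4,-0.1],[0.26,3.4,-0.1]]' --turn '[[0.009,0.122,0],[0.009,0.122,0],[0.009,0.122,0],[0.009,0.122,0],[0.009,0.122,0],[0,0,0],[0,0,0],[0,0,0],[0,0,0],[0,0,0],[0,0,0],[0,0,0]]'

```text
time_s: 5.92
position: [0.4058, -0.0139, 0.245]
tool_rot: [[0.791, -0.246, 0.56], [-0.226, -0.968, -0.106], [0.568, -0.042, -0.822]]
ft_force: [0.5, 0.5, -2.6]
grip_width: 0.0273
gripper_force: 78.2
```

move_arm --jaw '[2,2,2,2,2,2,2]' --dp '[[0.3,3.2,0],[0.3,3.2,0],[0.2,3,0],[0.1,2,0],[0,0,0],[0,0,0],[0,0,0]]' --turn '[[0,0,0],[0,0,0],[0,0,0],[0,0,0],[0,0,0],[0,0,0],[0,0,0]]'

```text
time_s: 6.5
position: [0.386, -0.1238, 0.2456]
tool_rot: [[0.791, -0.247, 0.56], [-0.227, -0.968, -0.106], [0.568, -0.043, -0.822]]
ft_force: [0.7, 0.4, -2.0]
grip_width: 0.0272
gripper_force: 78.4
```

```bash
python3 - <<'E'
from look import *
s=observe(); print({k:np.round(s[k],4).tolist() for k in ["time_s","position","tool_rot","ft_force","q"]})
for n in ["wrist","scene","top"]:
    im,d=cams.get_image(n); W=cloud(n,d,s); np.savez(n+"3.npz",im=im,W=W,d=d,pos=s["position"],R=s["tool_rot"])
    if n=="wrist": save("w3",im)
    P=W.reshape(-1,3); P=P[~np.isnan(P[:,0])]; q=P[(np.hypot(P[:,0]-.483,P[:,1]+.157)<.06)&(P[:,2]>.06)&(P[:,2]<.14)]
    rng=np.random.default_rng(0); best=(0,)
    for i in range(3000):
        t=q[rng.choice(len(q),3,False)]; m=np.cross(t[1]-t[0],t[2]-t[0]); m/=np.linalg.norm(m)+1e-12; m*=np.sign(m[2])
        if not .35<np.arccos(m[2])<.8: continue
        k=np.abs((q-t[0])@m)<.0015
        if k.sum()>best[0]: best=(k.sum(),m,k)
    if len(best)<3: print(n,len(q));continue
    c=q[best[2]].mean(0); m=np.linalg.svd(q[best[2]]-c)[2][2]; m*=np.sign(m[2])
    h=(q-c)@m; print(n,len(q),best[0],m.round(4),c.round(4)); cc,e=np.histogram(h,bins=np.arange(-.02,.08,.002)); print([(round(x*1000),int(k)) for x,k in zip(e,cc) if k])
E
```

```text
{'time_s': 6.5, 'position': [0.386, -0.1238, 0.2456], 'tool_rot': [[0.791, -0.2469, 0.5597], [-0.2273, -0.9681, -0.1059], [0.568, -0.0435, -0.8219]], 'ft_force': [0.7226, 0.3821, -1.964], 'q': [-48.5804, -7.5005, 115.3063, 28.4626, 47.1985, 41.5711]}
wrist 4244 1697 [-0.5697  0.1172  0.8135] [ 0.5018 -0.176   0.093 ]
[(-20, 1), (-18, 3), (-14, 3), (-12, 15), (-10, 31), (-8, 22), (-6, 24), (-4, 62), (-2, 870), (0, 922), (2, 67), (4, 38), (6, 163), (8, 608), (10, 274), (12, 97), (14, 99), (16, 41), (18, 26), (20, 29), (22, 31), (24, 438), (26, 380)]
scene 843 157 [-0.5645  0.1025  0.819 ] [ 0.4916 -0.1454  0.0809]
[(-20, 2), (-18, 1), (-16, 1), (-14, 2), (-12, 5), (-10, 5), (-8, 10), (-6, 11), (-4, 43), (-2, 105), (0, 83), (2, 43), (4, 35), (6, 55), (8, 67), (10, 42), (12, 42), (14, 30), (16, 19), (18, 15), (20, 9), (22, 45), (24, 68), (26, 50), (28, 19), (30, 13), (32, 7), (34, 10), (36, 4), (38, 1)]
top 1436 308 [-0.5649  0.1108  0.8177] [ 0.5002 -0.1608  0.0899]
[(-20, 1), (-18, 1), (-16, 1), (-14, 5), (-12, 12), (-10, 9), (-8, 21), (-6, 25), (-4, 89), (-2, 214), (0, 165), (2, 65), (4, 42), (6, 75), (8, 97), (10, 83), (12, 48), (14, 46), (16, 26), (18, 15), (20, 21), (22, 84), (24, 111), (26, 92), (28, 33), (30, 19), (32, 19), (34, 15), (36, 1), (38, 1)]
```

View pics/w3.png

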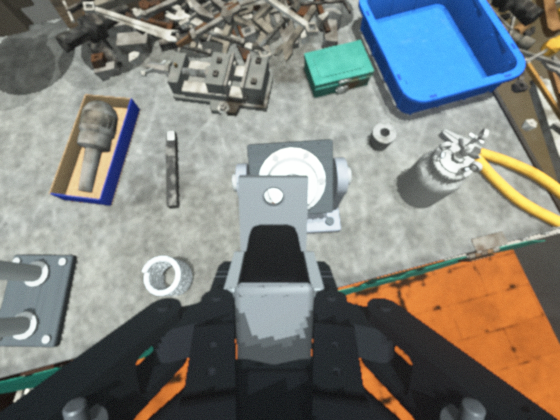

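The wrist picture shows the bearing at (290,175), partly hidden by the flange hole plate at (272,200). The spring at (165,275) and cup at (450,165) stand undisturbed. Next I fit the axis.

```bash
python3 - <<'E'
from look import *
from scipy.optimize import least_squares
n=np.array([-.566,.115,.816]); n/=np.linalg.norm(n)
ey=np.cross([0,0,1],n); ey/=np.linalg.norm(ey); ex=np.cross(ey,n); B=np.array([ex,ey,n]); O=np.array([.485,-.157,.11])
for f in ["top","scene","top3","scene3","wrist3"]:
    P=np.load(f+".npz")["W"].reshape(-1,3); L=(P-O)@B.T; L=L[~np.isnan(L[:,0])]
    L=L[(np.hypot(L[:,0],L[:,1])<.045)&(np.abs(L[:,2])<.06)]
    pl=np.median(L[(L[:,2]>-.04)&(L[:,2]<-.015)][:,2])
    L[:,2]-=pl
    # face ring
    F=L[np.abs(L[:,2]-.0255)<.003]; c=F[:,:2].mean(0)
    def hull(c,F):
        a=np.arctan2(F[:,1]-c[1],F[:,0]-c[0]); r=np.hypot(*(F[:,:2]-c).T); b=((a+np.pi)/(2*np.pi)*24).astype(int)
        return np.array([F[b==i][np.argsort(r[b==i])[-2:]].mean(0)[:2] for i in range(24) if (b==i).sum()>3])
    for _ in range(4):
        H=hull(c,F); sol=least_squares(lambda p:np.hypot(*(H-p).T)-.0265,c,loss="soft_l1",f_scale=.001); c=sol.x
    S=L[(L[:,2]>.0305)&(np.hypot(*(L[:,:2]-c).T)<.02)]
    print(f,"pl",round(pl,4),"face h",np.median(F[:,2]).round(4),"c",c.round(4),"world",(O+B.T@np.array([*c,.0255+pl])).round(4),"res",np.sqrt(np.mean(sol.fun**2)).round(4),"nS",len(S), S.mean(0).round(4) if len(S) else "", np.percentile(S[:,2],[50,80,95]).round(4) if len(S) else "")
print(B.round(4).tolist())
for cam in ["wrist","top","scene"]:
    im,d=cams.get_image(cam)
    for r in cams.mark_of(cam,"bearing_face")[:1]: print(cam,r["p"],np.array(r["location"])*[560,420])
im=np.load("top.npz")["im"]; im2=np.load("scene.npz")["im"]
a=cv2.resize(im[205:265,300:370],(490,420),interpolation=cv2.INTER_CUBIC);save("crop",a)
E
```

```text
top pl -0.0241 face h 0.0244 c [0.0067 0.0055] world [ 0.4778 -0.1612  0.1073] res 0.0013 nS 45 [0.0066 0.0055 0.0323] [0.0323 0.0332 0.0342]
scene pl -0.0205 face h 0.0251 c [0.0045 0.0027] world [ 0.478  -0.1583  0.1115] res 0.0 nS 2 [0.0067 0.0051 0.031 ] [0.031  0.0311 0.0311]
top3 pl -0.0244 face h 0.0248 c [0.0063 0.0059] world [ 0.4781 -0.1617  0.1073] res 0.0008 nS 45 [0.0068 0.0059 0.0326] [0.0324 0.0334 0.0348]
scene3 pl -0.0206 face h 0.0248 c [-0.0065  0.0119] world [ 0.4851 -0.1691  0.1178] res 0.0083 nS 0  
wrist3 pl -0.0243 face h 0.0247 c [0.0073 0.0062] world [ 0.4773 -0.1618  0.1067] res 0.0002 nS 0  
[[-0.7999, 0.1625, -0.5777], [-0.1991, -0.98, 0.0], [-0.5662, 0.115, 0.8162]]
wrist 0.89 [295.12  184.212]
top 0.73 [333.872 241.29 ]
scene 0.95 [330.512 214.704]
```

View pics/crop.png

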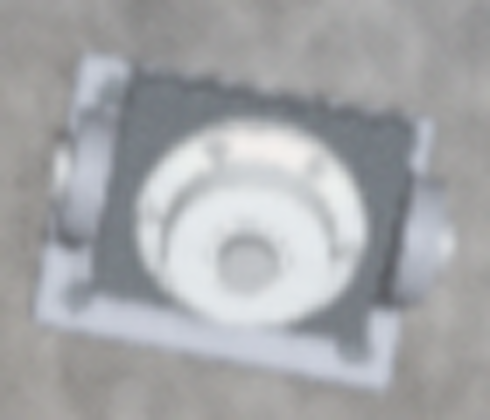

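The crop shows the bearing face-on. The 20 mm shaft end is centred at about crop (247,262), roughly 8 mm above the housing face. Now the thermometer's offset in the grip, seen by the same cameras.

```bash
python3 - <<'E'
from look import *
for f in ["wrist3","top3","scene3"]:
    D=np.load(f+".npz"); P=D["W"].reshape(-1,3); Q=(P-D["pos"])@D["R"]; Q=Q[~np.isnan(Q[:,0])]
    for nm,lo,hi in [("flange",.019,.033),("cap",-.053,-.044),("tip",.088,.115)]:
        p=Q[(np.abs(Q[:,0])<.06)&(np.abs(Q[:,1])<.028)&(Q[:,2]>lo)&(Q[:,2]<hi)]
        if len(p)>8:
            r=cv2.minAreaRect((p[:,:2]*1000).astype(np.float32)); print(f,nm,len(p),np.round(r[0],1),np.round(r[1],1),round(r[2],1),np.percentile(p[:,2],[5,50,95]).round(4), np.percentile(p[:,:2],[1,99],axis=0).round(4).tolist())
    B=np.array([[-0.7999, 0.1625, -0.5777], [-0.1991, -0.98, 0.0], [-0.5662, 0.115, 0.8162]])
    E=np.array([.485,-.157,.11])+B.T@[.0068,.0058,.0082]
    print("end in tool",((E-D["pos"])@D["R"]).round(4), "n in tool",(B[2]@D["R"]).round(4))
E
```

```text
wrist3 flange 3689 [19.8 -0.1] [40.2 46. ] 89.9 [0.0224 0.0234 0.0256] [[-0.0008, -0.0198], [0.0427, 0.0196]]
wrist3 cap 7214 [0.6 0. ] [55.9 36. ] 89.3 [-0.0502 -0.0485 -0.0458] [[-0.0156, -0.0255], [0.0176, 0.0255]]
end in tool [0.0024 0.0198 0.1622] n in tool [-0.0105 -0.007  -0.9999]
top3 flange 341 [14.5 -1.1] [40.2 60.6] 89.8 [0.0209 0.0237 0.0287] [[-0.0115, -0.0209], [0.0445, 0.0189]]
top3 cap 228 [ 4.3 -0.2] [30.3 55.6] 3.6 [-0.0522 -0.0483 -0.0452] [[-0.0094, -0.0272], [0.019, 0.0271]]
top3 tip 12 [ 2.  -1.9] [6.8 3.5] 78.7 [0.0962 0.1017 0.1046] [[-0.0002, -0.0055], [0.0036, 0.0017]]
end in tool [0.0024 0.0198 0.1622] n in tool [-0.0105 -0.007  -0.9999]
scene3 flange 189 [ 12.4 -17.1] [90.8 37.4] 28.3 [0.0216 0.0251 0.0312] [[-0.0321, -0.0234], [0.0442, 0.0183]]
scene3 tip 18 [-0.6 -3.7] [5.4 8.4] 37.7 [0.089  0.0989 0.1063] [[-0.0047, -0.0084], [0.0031, -0.0011]]
end in tool [0.0024 0.0198 0.1622] n in tool [-0.0105 -0.007  -0.9999]
```

move_arm --jaw '[2,2,2,2,2,2,2,2]' --dp '[[0,0,0],[0.06,0.97,0],[0.06,0.97,0],[0,0,1.5],[0,0,2],[0,0,1.5],[0,0,0],[0,0,0]]' --turn '[[-0.007,0.0105,0],[0,0,0],[0,0,0],[0,0,0],[0,0,0],[0,0,0],[0,0,0],[0,0,0]]'

```text
time_s: 7.62
position: [0.4109, -0.1491, 0.2057]
tool_rot: [[0.785, -0.25, 0.567], [-0.225, -0.968, -0.115], [0.578, -0.037, -0.815]]
ft_force: [0.4, -0.4, -1.8]
grip_width: 0.0271
gripper_force: 78.1
```

```bash
cat > st.py <<'E'
from look import *
R0=np.array([-.5662,.115,.8162])
def st(k=4):
    A=[]
    for _ in range(k):
        s=observe(); A.append([*s["ft_force"],*s["position"],*s["wrist_torque"]]); cams.get_image("scene")
    A=np.array(A); f=A[:,:3]
    print("t",observe()["time_s"],"f.n",(f@R0).round(2),"f",f.mean(0).round(2),"tq",A[:,6:].mean(0).round(3),"pos",A[:,3:6].mean(0).round(5),"pos.n",(A[:,3:6].mean(0)@R0).round(5)); return A
E
python3 - <<'E'
from st import *
st(); s=observe(); print(np.round(s["tool_rot"],4).tolist())
B=np.array([[-0.7999, 0.1625, -0.5777], [-0.1991, -0.98, 0.0], [-0.5662, 0.115, 0.8162]])
for n in ["wrist","scene","top"]:
    im,d=cams.get_image(n); save(n+"4",im); W=cloud(n,d,s); np.savez(n+"4.npz",im=im,W=W,pos=s["position"],R=s["tool_rot"])
im=cams.get_image("scene")[0]
save("c4",cv2.resize(im[170:260,280:380],(600,540),interpolation=cv2.INTER_CUBIC))
E
```

```text
t 7.8167 f.n [-1.71 -0.96 -1.88 -0.4 ] f [-0.46  0.01 -1.84] tq [ 0.123  0.483 -0.009] pos [ 0.41087 -0.14932  0.2064 ] pos.n -0.08134
[[0.7832, -0.2509, 0.5689], [-0.2243, -0.9674, -0.1178], [0.5799, -0.0354, -0.8139]]
```

View pics/c4.png

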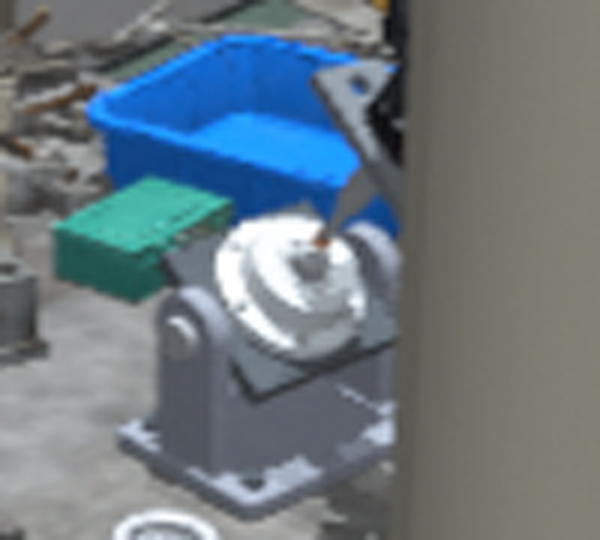

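The crop shows the copper tip at (321,243), a few mm above and lined up with the shaft end at (312,260). Approaching by touch.

move_arm --jaw '[2,2,2,2,2]' --dp '[[0,0,0.15],[0,0,0.15],[0,0,0.15],[0,0,0],[0,0,0]]' --turn '[[0,0,0],[0,0,0],[0,0,0],[0,0,0],[0,0,0]]'

```text
time_s: 8.43
position: [0.4136, -0.1499, 0.2022]
tool_rot: [[0.784, -0.251, 0.568], [-0.225, -0.967, -0.116], [0.578, -0.037, -0.815]]
ft_force: [-0.6, -0.1, -1.5]
grip_width: 0.027
gripper_force: 78.1
```

```bash
python3 -c "
from st import *
st(6)"
```

```text
t 8.7333 f.n [-0.88 -1.7  -1.76 -1.63 -2.55 -2.4 ] f [ 0.15 -0.13 -2.11] tq [0.114 0.485 0.011] pos [ 0.41356 -0.14995  0.20233] pos.n -0.08626
```

move_arm --jaw '[2,2,2,2,2]' --dp '[[0,0,0.15],[0,0,0.15],[0,0,0],[0,0,0],[0,0,0]]' --turn '[[0,0,0],[0,0,0],[0,0,0],[0,0,0],[0,0,0]]'

```text
time_s: 9.15
position: [0.4153, -0.1504, 0.2]
tool_rot: [[0.784, -0.251, 0.568], [-0.225, -0.967, -0.117], [0.579, -0.036, -0.815]]
ft_force: [-2.1, 0.2, 1.2]
grip_width: 0.0272
gripper_force: 78.5
```

```bash
python3 -c "
from st import *
st(6)"
```

```text
t 9.45 f.n [2.18 1.71 1.52 1.21 1.19 1.47] f [-1.7   0.39  0.66] tq [ 0.073  0.483 -0.026] pos [ 0.41527 -0.15036  0.20002] pos.n -0.08916
```

move_arm --jaw '[2,2,2,2,2,2]' --dp '[[0,0,0.15],[0,0,0.15],[0,0,0.1],[0,0,0],[0,0,0],[0,0,0]]' --turn '[[0,0,0],[0,0,0],[0,0,0],[0,0,0],[0,0,0],[0,0,0]]'

```text
time_s: 9.95
position: [0.4175, -0.1508, 0.1967]
tool_rot: [[0.784, -0.251, 0.568], [-0.225, -0.967, -0.117], [0.579, -0.036, -0.815]]
ft_force: [-3.2, 0.7, 3.0]
grip_width: 0.0276
gripper_force: 78.7
```

```bash
python3 -c "
from st import *
st(8); print(np.round(observe()['tool_rot'],4).tolist())"
```

```text
t 10.35 f.n [4.29 3.47 3.39 3.97 4.01 3.54 3.16 3.25] f [-2.92  0.57  2.35] tq [ 0.067  0.4   -0.012] pos [ 0.41754 -0.1508   0.19671] pos.n -0.09319
[[0.7839, -0.2507, 0.568], [-0.2248, -0.9674, -0.1167], [0.5788, -0.0363, -0.8147]]
```

Force rises 0.52 N/mm as expected, and the depth is now about 4.7 mm. Pushing 2.3 mm further and holding.

move_arm --jaw '[2,2,2,2,2,2,2,2,2,2,2,2]' --dp '[[0,0,0.12],[0,0,0.11],[0,0,0],[0,0,0],[0,0,0],[0,0,0],[0,0,0],[0,0,0],[0,0,0],[0,0,0],[0,0,0],[0,0,0]]' --turn '[[0,0,0],[0,0,0],[0,0,0],[0,0,0],[0,0,0],[0,0,0],[0,0,0],[0,0,0],[0,0,0],[0,0,0],[0,0,0],[0,0,0]]'

```text
time_s: 11.35
position: [0.4188, -0.1511, 0.1948]
tool_rot: [[0.784, -0.251, 0.568], [-0.225, -0.967, -0.117], [0.579, -0.036, -0.815]]
ft_force: [-3.5, 0.8, 3.6]
grip_width: 0.027
gripper_force: 78.9
```

```bash
python3 -c "
from st import *
st(8); im=cams.get_image('top')[0]
a=cv2.resize(im[195:275,290:380],(540,480),interpolation=cv2.INTER_CUBIC);b=cv2.resize(cams.get_image('scene')[0][190:240,310:352],(252,300),interpolation=cv2.INTER_CUBIC)
c=np.zeros((480,792,3),np.uint8);c[:,:540]=a;c[:300,540:]=b;save('hold',c)"
```

```text
t 11.75 f.n [4.98 4.74 4.24 6.26 4.45 3.82 4.5  3.61] f [-3.22  0.34  3.32] tq [ 0.075  0.318 -0.022] pos [ 0.41884 -0.15106  0.19479] pos.n -0.09553
```

View pics/hold.png

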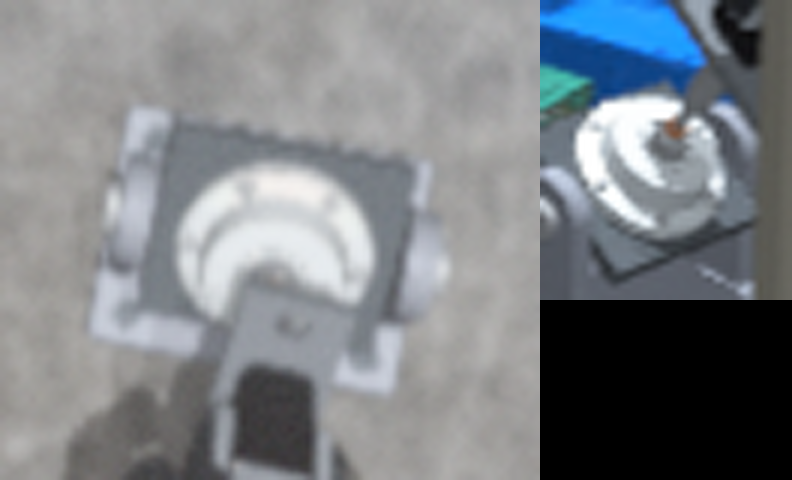

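move_arm --jaw '[2,2,2,2,2,2,2,2,2,2,2,2]' --dp '[[0,0,0],[0,0,0],[0,0,0],[0,0,0],[0,0,0],[0,0,0],[0,0,0],[0,0,0],[0,0,0],[0,0,0],[0,0,0],[0,0,0]]' --turn '[[0,0,0],[0,0,0],[0,0,0],[0,0,0],[0,0,0],[0,0,0],[0,0,0],[0,0,0],[0,0,0],[0,0,0],[0,0,0],[0,0,0]]'

```text
time_s: 12.85
position: [0.4188, -0.151, 0.1948]
tool_rot: [[0.784, -0.251, 0.568], [-0.225, -0.967, -0.117], [0.579, -0.036, -0.815]]
ft_force: [-3.4, 0.4, 3.8]
grip_width: 0.027
gripper_force: 78.9
```

Force is about 6.4 N, so depth is about 6.8 mm, and the pose is steady. The picture shows the copper foot at inset (672,128) on the shaft end, and its scene pixel matches the bearing mark within about 1 mm. Holding a little longer, then retreating.

move_arm --jaw '[2,2,2,2,2,2,2,2,2,2,2,2]' --dp '[[0,0,0],[0,0,0],[0,0,0],[0,0,0],[0,0,0],[0,0,-0.3],[0,0,-0.8],[0,0,-1.5],[0,0,-2],[0,0,-2],[0,0,-1],[0,-0.5,0]]' --turn '[[0,0,0],[0,0,0],[0,0,0],[0,0,0],[0,0,0],[0,0,0],[0,0,0],[0,0,0],[0,0,0],[0,0,0],[0,0,0],[0,0,0]]'

```text
time_s: 13.85
position: [0.3763, -0.1378, 0.2581]
tool_rot: [[0.783, -0.252, 0.569], [-0.225, -0.967, -0.119], [0.58, -0.035, -0.814]]
ft_force: [-0.5, 0.4, -2.1]
grip_width: 0.0271
gripper_force: 78.5
```

```bash
cat > plan.py <<'E'
from look import *
from scipy.spatial.transform import Rotation as Ro
def plan(pos,R):
    s=observe(); Rc=np.array(s["tool_rot"]); d=np.array(pos)-s["position"]
    print("pos",np.round(s["position"],4),"f",np.round(s["ft_force"],1),"dp now-frame cm",(Rc.T@d*100).round(2),"turn",Ro.from_matrix(Rc.T@R).as_rotvec().round(4),"dp target-frame",(np.array(R).T@d*100).round(2))
RH=Ro.from_matrix([[.9659,-.2588,0],[-.2588,-.9659,0],[0,0,-1]]).as_matrix()
E
python3 -c "
from plan import *
plan([.4502,.194,.2431],RH)"
```

```text
pos [ 0.3763 -0.1378  0.2581] f [-0.5  0.4 -2.1] dp now-frame cm [ -2.55 -33.89   1.47] turn [-0.0356 -0.6189 -0.0042] dp target-frame [ -1.45 -33.96   1.5 ]
```

move_arm --jaw '[2,2,2,2,2,2,2,2,2,2,2]' --dp '[[-0.05,-1.5,0],[-0.25,-3.6,0],[-0.25,-3.6,0],[-0.25,-3.6,0],[-0.25,-3.6,0],[-0.25,-3.6,0],[-0.25,-3.6,0],[-0.25,-3.6,0],[-0.25,-3.6,0],[-0.25,-2.6,0],[-0.2,-1,0]]' --turn '[[0,0,0],[0,0,0],[0,0,0],[0,0,0],[0,0,0],[0,0,0],[0,0,0],[0,0,0],[0,0,0],[0,0,0],[0,0,0]]'

```text
time_s: 14.77
position: [0.4369, 0.1705, 0.2525]
tool_rot: [[0.789, -0.248, 0.562], [-0.223, -0.968, -0.113], [0.572, -0.036, -0.82]]
ft_force: [-0.4, -0.9, -2.7]
grip_width: 0.0272
gripper_force: 78.3
```

move_arm --jaw '[2,2,2,2,2,2,2,2,2]' --dp '[[0,0,0],[0,0,0],[0,0,0],[0,0,0],[0,0,0],[0,0,0],[0,0,0],[0,0,0],[0,0,0]]' --turn '[[-0.006,-0.103,-0.001],[-0.006,-0.103,-0.001],[-0.006,-0.103,-0.001],[-0.006,-0.103,-0.001],[-0.006,-0.103,-0.001],[-0.006,-0.103,-0.001],[0,0,0],[0,0,0],[0,0,0]]'

```text
time_s: 15.52
position: [0.4364, 0.1669, 0.2531]
tool_rot: [[0.967, -0.256, -0.006], [-0.256, -0.967, 0.001], [-0.006, 0.001, -1.0]]
ft_force: [0.4, -0.5, -3.4]
grip_width: 0.0272
gripper_force: 78.4
```

```bash
python3 -c "
from plan import *
plan([.4502,.194,.2431],RH); s=observe(); print(s['time_s'],np.round(s['tool_rot'],4).tolist())
for n in ['wrist','scene','top']:
    im,d=cams.get_image(n); W=cloud(n,d,s); P=W.reshape(-1,3); Q=(P-s['position'])@np.array(s['tool_rot']); Q=Q[~np.isnan(Q[:,0])]
    for nm,lo,hi in [('flange',.017,.033),('tip',.088,.115)]:
        p=Q[(np.abs(Q[:,0])<.06)&(np.abs(Q[:,1])<.03)&(Q[:,2]>lo)&(Q[:,2]<hi)]
        if len(p)>8:
            r=cv2.minAreaRect((p[:,:2]*1000).astype(np.float32)); print(n,nm,len(p),np.round(r[0],1),np.round(r[1],1),round(r[2],1),np.percentile(p[:,2],[5,50,95]).round(4))
"
```

```text
pos [0.4364 0.1669 0.2531] f [ 0.4 -0.5 -3.4] dp now-frame cm [ 0.64 -2.98  0.99] turn [0.0006 0.0063 0.0024] dp target-frame [ 0.63 -2.98  1.  ]
15.5167 [[0.9665, -0.2565, -0.0062], [-0.2565, -0.9665, 0.001], [-0.0063, 0.0006, -1.0]]
wrist flange 3715 [20.  -0.2] [46.  40.2] 0.1 [0.0229 0.024  0.0261]
scene flange 338 [-1.  -1.8] [41.2 91.2] 89.3 [0.0201 0.0238 0.0302]
scene tip 24 [-3.6 -3.5] [6.4 6.9] 50.5 [0.0888 0.0983 0.1035]
top flange 132 [10.2 18.4] [19.2 71.8] 74.3 [0.0209 0.0236 0.0282]
```

move_arm --jaw '[2,2,2,2,2,2]' --dp '[[0.16,-0.8,0],[0.16,-0.8,0],[0.16,-0.8,0],[0.15,-0.65,0],[0,0,0],[0,0,0]]' --turn '[[0.0006,0.0063,0.0024],[0,0,0],[0,0,0],[0,0,0],[0,0,0],[0,0,0]]'

```text
time_s: 16.17
position: [0.451, 0.1947, 0.2537]
tool_rot: [[0.966, -0.258, -0.001], [-0.258, -0.966, 0.0], [-0.001, -0.0, -1.0]]
ft_force: [-0.3, 1.2, -3.0]
grip_width: 0.0273
gripper_force: 78.4
```

```bash
python3 -c "
from plan import *
plan([.4502,.195,.2431],RH); s=observe(); print(s['time_s'],np.round(s['tool_rot'],4).tolist())
c=np.array([.45,.1964]); ax=np.array([.9659,-.2588])
for n in ['wrist','scene','top']:
    im,d=cams.get_image(n); W=cloud(n,d,s); print(n); rects(W,c,[('foot',.006,.018)],.09)
    if n!='top': save('x'+n,im)
    for k in (-1,1): rects(W,c+k*.032*ax,[('post%d'%k,.095,.106),('pin%d'%k,.107,.12)],.018)
    P=W.reshape(-1,3);Q=(P-s['position'])@np.array(s['tool_rot']); Q=Q[~np.isnan(Q[:,0])]
    p=Q[(np.abs(Q[:,0])<.06)&(np.abs(Q[:,1])<.03)&(Q[:,2]>.017)&(Q[:,2]<.033)]
    r=cv2.minAreaRect((p[:,:2]*1000).astype(np.float32)); print('fl',np.round(r[0],1),np.round(r[1],1))
w=cv2.imread('pics/xwrist.png'); sc=cv2.resize(cv2.imread('pics/xscene.png')[200:330,190:310],(360,390)); 
o=np.zeros((420,800,3),np.uint8); o[:,:440]=w[:,60:500]; o[:390,440:]=sc; cv2.imwrite('pics/pre.png',o)
"
```

```text
pos [0.451  0.1947 0.2537] f [-0.3  1.2 -3. ] dp now-frame cm [-0.09 -0.01  1.06] turn [-0.0002  0.0011  0.0005] dp target-frame [-0.09 -0.01  1.06]
16.1667 [[0.9661, -0.2583, -0.001], [-0.2583, -0.9661, 0.0005], [-0.0011, -0.0002, -1.0]]
wrist
foot 2504 [463.7 192.7] [84.1 86.5] 75.1 [0.4813 0.1874 0.0117]
post1 312 [480.5 188.2] [20.8 21.1] 29.9 [0.4819 0.1875 0.0996]
pin1 62 [480.8 188.1] [7.7 7. ] 74.1 [0.4812 0.1877 0.1139]
fl [19.7 -0.1] [40.2 46.4]
scene
foot 883 [449.7 197.7] [ 84.4 118.1] 75.1 [0.4368 0.2124 0.0118]
post-1 54 [417.5 206.8] [20.  18.3] 50.7 [0.4161 0.2084 0.0996]
pin-1 13 [418.3 206.6] [4.6 7.4] 44.4 [0.418  0.2073 0.1132]
post1 47 [479.6 190.6] [18.5 17.5] 45.6 [0.4778 0.1918 0.0993]
pin1 13 [479.3 190.7] [7.4 4. ] 61.2 [0.4792 0.1906 0.1126]
fl [-1.4 -1.3] [41.5 91.9]
top
foot 917 [455.6 184.6] [ 94.4 139.7] 84.2 [0.4512 0.1796 0.0117]
post-1 38 [417.  203.7] [15.8 17.6] 69.5 [0.4151 0.2017 0.1001]
pin-1 13 [418.6 204.7] [7.1 6.8] 89.5 [0.4197 0.2035 0.1136]
post1 50 [479.7 186.6] [18.5 19. ] 86.6 [0.4774 0.1846 0.0988]
pin1 11 [479.9 186.5] [4.7 7.2] 64.5 [0.4791 0.1867 0.1128]
fl [ 4.6 17.7] [28.2 88.6]
```

View pics/pre.png

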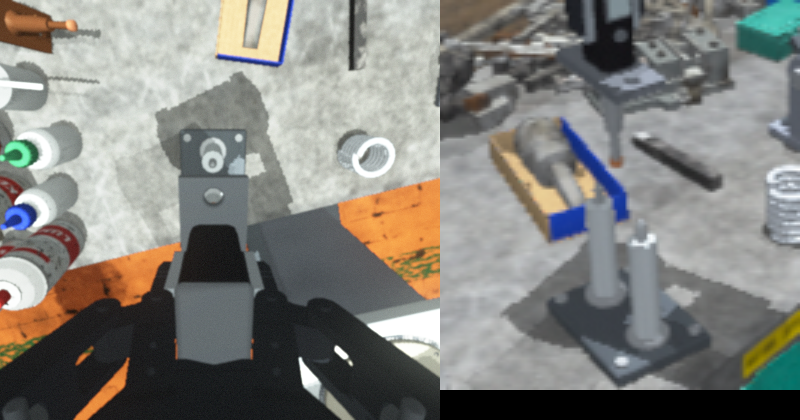

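The picture shows the flange hole in line with the dock pin at (212,155), and the base clear below. A y correction of about 1.4 mm is needed. Descending.

move_arm --jaw '[2,2,2,2,2,2,2,2,2,2]' --dp '[[-0.07,-0.14,0],[0,0,1],[0,0,2],[0,0,2.5],[0,0,2],[0,0,1.5],[0,0,0.8],[0,0,0],[0,0,0],[0,0,0]]' --turn '[[0,0.001,0],[0,0,0],[0,0,0],[0,0,0],[0,0,0],[0,0,0],[0,0,0],[0,0,0],[0,0,0],[0,0,0]]'

```text
time_s: 17.15
position: [0.4512, 0.196, 0.157]
tool_rot: [[0.966, -0.259, 0.002], [-0.259, -0.966, 0.001], [0.002, -0.001, -1.0]]
ft_force: [-0.4, -0.8, -2.6]
grip_width: 0.0274
gripper_force: 78.4
```

```bash
python3 -c "
from plan import *
plan([.4504,.1961,.1316],RH); s=observe(); print(s['time_s'])
c=np.array([.45,.1964]); ax=np.array([.9659,-.2588]); z=s['position'][2]
for n in ['scene','wrist']:
    im,d=cams.get_image(n); W=cloud(n,d,s); print(n); rects(W,c,[('foot',.006,.018),('flange',z-.03,z-.018)],.09)
    for k in (-1,1): rects(W,c+k*.032*ax,[('post%d'%k,.095,.104)],.018)
"
```

```text
pos [0.4512 0.196  0.157 ] f [-0.4 -0.8 -2.6] dp now-frame cm [-0.09  0.01  2.54] turn [-0.0013 -0.002  -0.0005] dp target-frame [-0.08  0.01  2.54]
17.15
scene
foot 885 [449.7 198.4] [ 84.6 118.7] 75.0 [0.436  0.2132 0.0118]
flange 320 [450.3 197.3] [41.6 90.1] 75.5 [0.4316 0.2071 0.1328]
post-1 52 [418.1 206.1] [19.7 18.2] 43.8 [0.4159 0.2086 0.0997]
post1 25 [481.1 195.5] [ 8.5 18.1] 85.2 [0.4804 0.1958 0.0991]
wrist
foot 3869 [449.6 196.3] [ 84.1 114.8] 74.9 [0.484  0.1814 0.0116]
flange 3660 [470.6 191. ] [40.2 46. ] 74.7 [0.4768 0.1888 0.133 ]
post1 213 [480.9 189. ] [15.4 21.2] 65.7 [0.4864 0.1877 0.0994]
```

move_arm --jaw '[2,2,2,2,2,2]' --dp '[[-0.07,-0.03,0],[0,0,0.4],[0,0,0.4],[0,0,0.4],[0,0,0.2],[0,0,0]]' --turn '[[-0.001,-0.002,0],[0,0,0],[0,0,0],[0,0,0],[0,0,0],[0,0,0]]'

```text
time_s: 17.75
position: [0.4497, 0.1963, 0.1413]
tool_rot: [[0.966, -0.259, -0.003], [-0.259, -0.966, -0.0], [-0.003, 0.001, -1.0]]
ft_force: [-0.9, 0.7, -1.4]
grip_width: 0.0271
gripper_force: 78.4
```

move_arm --jaw '[2,2,2,2,2,2]' --dp '[[0.03,0,0.3],[0,0,0.3],[0,0,0.3],[0,0,0.05],[0,0,0],[0,0,0]]' --turn '[[0,0.002,0],[0,0,0],[0,0,0],[0,0,0],[0,0,0],[0,0,0]]'

```text
time_s: 18.25
position: [0.4503, 0.1963, 0.1325]
tool_rot: [[0.966, -0.259, 0.0], [-0.259, -0.966, -0.001], [0.0, 0.001, -1.0]]
ft_force: [-0.0, -0.7, -2.3]
grip_width: 0.0268
gripper_force: 78.4
```

```bash
python3 -c "
from plan import *
plan([.4504,.1961,.1316],RH); s=observe(); z=s['position'][2]
for n in ['scene','wrist']:
    im,d=cams.get_image(n); W=cloud(n,d,s); rects(W,(.45,.1964),[('flange',z-.03,z-.018)],.05)
"
```

```text
pos [0.4503 0.1963 0.1325] f [-0.  -0.7 -2.3] dp now-frame cm [0.01 0.01 0.09] turn [ 0.0005 -0.0001 -0.0004] dp target-frame [0.01 0.01 0.09]
flange 301 [449.6 198.5] [40.9 92.7] 77.0 [0.4306 0.2076 0.1083]
flange 3763 [469.6 191.2] [40.2 46.1] 74.9 [0.4765 0.1887 0.1084]
```

move_arm --jaw '[2,2,2,2]' --dp '[[0,0,0.08],[0,0,0.07],[0,0,0],[0,0,0]]' --turn '[[0,0,0],[0,0,0],[0,0,0],[0,0,0]]'

```text
time_s: 18.68
position: [0.4504, 0.1963, 0.1316]
tool_rot: [[0.966, -0.259, 0.001], [-0.259, -0.966, -0.0], [0.001, 0.0, -1.0]]
ft_force: [-3.0, -0.6, 6.1]
grip_width: 0.0269
gripper_force: 79.4
```

Seated: the upward reaction shows at the original home height. Releasing slowly, then backing off.

move_arm --jaw '[3.2,4,5,6.5,8.5,8.5,8.5,8.5]' --dp '[[0,0,0],[0,0,0],[0,0,0],[0,0,0],[0,0,0],[0,0,0],[0,0,0],[0,0,0]]' --turn '[[0,0,0],[0,0,0],[0,0,0],[0,0,0],[0,0,0],[0,0,0],[0,0,0],[0,0,0]]'

```text
time_s: 19.35
position: [0.4503, 0.1962, 0.1309]
tool_rot: [[0.966, -0.259, -0.0], [-0.259, -0.966, -0.001], [0.0, 0.0, -1.0]]
ft_force: [-0.4, 0.1, -0.5]
grip_width: 0.0849
gripper_force: 0.0
```

move_arm --jaw '[8.5,8.5,8.5,8.5,8.5,8.5,8.5,8.5]' --dp '[[0,0,-1],[0,0,-2],[0,0,-3],[0,0,-3],[0,0,-3],[0,0,-2],[0,0,0],[0,0,0]]' --turn '[[0,0,0],[0,0,0],[0,0,0],[0,0,0],[0,0,0],[0,0,0],[0,0,0],[0,0,0]]'

```text
time_s: 20.02
position: [0.4504, 0.1963, 0.2715]
tool_rot: [[0.966, -0.259, 0.002], [-0.259, -0.966, -0.0], [0.002, -0.0, -1.0]]
ft_force: [-0.2, -0.7, -0.7]
grip_width: 0.085
gripper_force: 0.0
```

```bash
python3 -c "
from plan import *
s=observe(); print(s['time_s'],s['position'],s['grip_width'],s['ft_force'])
for n in ['scene','wrist','top']:
    im,d=cams.get_image(n); W=cloud(n,d,s); print(n); rects(W,(.45,.1964),[('flange',.1,.114),('cap',.172,.188)],.05)
    P=W.reshape(-1,3)
    for nm,x,y,h in [('spr',.429,.012,.03),('cup',.462,-.335,.03)]:
        c=P[(np.hypot(P[:,0]-x,P[:,1]-y)<.055)&(P[:,2]>h)]; print(nm,len(c),c.mean(0).round(3) if len(c) else '',)
    if n=='scene': save('end',im)
"
```

```text
20.0167 [0.45043638 0.19634211 0.27145774] 0.08504530346111282 [-0.19810012 -0.69389756 -0.66583855]
scene
flange 330 [449.1 197.4] [42.5 90.3] 75.1 [0.4302 0.2083 0.1076]
cap 147 [449.3 198.1] [29.5 37.1] 76.1 [0.4457 0.2011 0.1793]
spr 258 [0.43  0.014 0.044]
cup 482 [ 0.457 -0.328  0.076]
wrist
flange 1234 [450.5 196.8] [40.  87.6] 75.3 [0.4767 0.1886 0.1087]
cap 1549 [450.6 196.7] [30.  36.6] 75.2 [0.4515 0.1965 0.1805]
spr 1080 [0.432 0.013 0.047]
cup 0 
top
flange 330 [449.2 196.6] [40.9 87.8] 74.9 [0.4699 0.1938 0.1073]
cap 52 [461.6 190.5] [27.2 20.1] 31.4 [0.4627 0.1885 0.179 ]
spr 155 [0.43  0.01  0.051]
cup 547 [ 0.462 -0.335  0.09 ]
```

View pics/end.png

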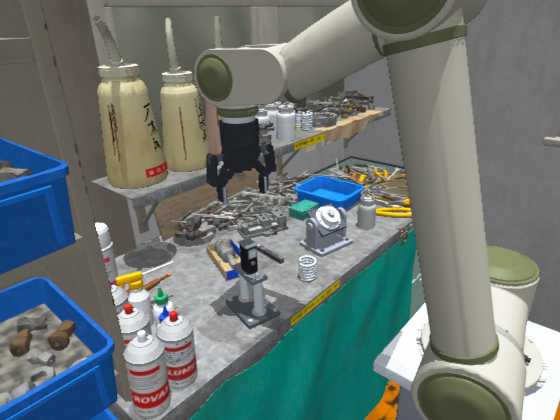

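The end picture shows the thermometer home on its dock (250,270), the spring (307,268), the cup (367,212), and the gripper clear. The brown look-alike no longer stands at (183,255), so I check when that changed.

```bash
python3 -c "
from look import *
o=np.zeros((600,800,3),np.uint8)
c=lambda im,y,x,h,w:cv2.resize(im[y:y+h,x:x+w],(400,300))[:,:,::-1]
L=lambda f:cv2.imread(f)[:,:,::-1]
t=cams.get_image('top')[0]
o[:300,:400]=c(L('pics/s2.png'),215,110,90,120); o[:300,400:]=c(L('pics/end.png'),215,110,90,120)
o[300:,:400]=c(L('pics/top.png'),130,90,120,160); o[300:,400:]=c(t,130,90,120,160)
cv2.imwrite('pics/cmp.png',o)
for f in ['top','scene','top3','scene3','scene4','top4']:
    P=np.load(f+'.npz')['W'].reshape(-1,3); q=P[(np.hypot(P[:,0]-.62,P[:,1]-.245)<.07)&(P[:,2]>.03)&(P[:,2]<.25)]; print(f,len(q),q.mean(0).round(3) if len(q) else '',q[:,2].max().round(3) if len(q) else '')
"
```

```text
top 635 [0.624 0.238 0.113] 0.16
scene 909 [0.623 0.25  0.104] 0.156
top3 39 [0.64  0.295 0.066] 0.074
scene3 40 [0.639 0.297 0.065] 0.074
scene4 39 [0.64  0.297 0.065] 0.074
top4 37 [0.64  0.295 0.066] 0.075
```

View pics/cmp.png

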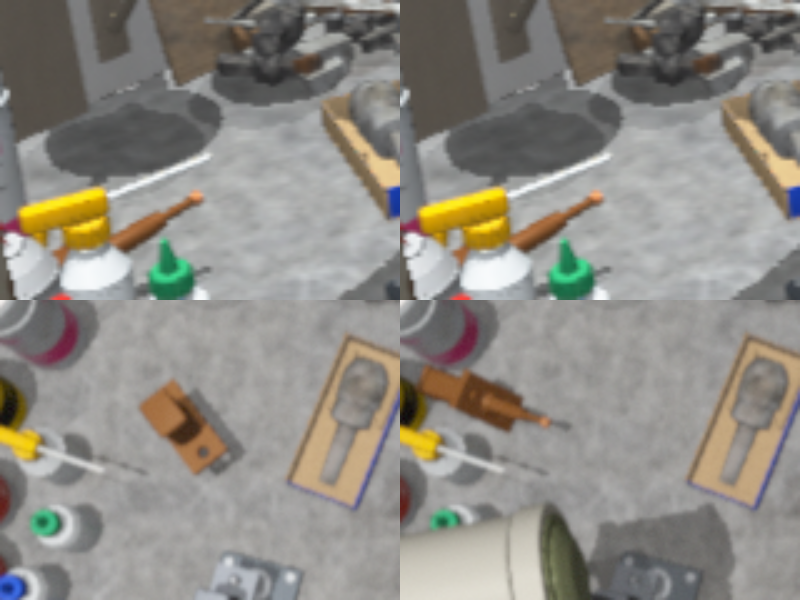

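The brown look-alike was already lying down in the t = 2.8 s wrist picture. That was before I touched anything; the arm never came within 15 cm of it and no force spike showed. As told, I leave it alone and hand in.

```bash
python3 -c "
from rig import *
print(ticket.close_job())"
```

```text
the job is handed in; nothing more can be done
None
```

I pressed the thermometer on the middle of the shaft's end at about half travel (force about 6.4 N, roughly 6.8 mm in) for over two seconds, set it back fully home on both pins and let go at about 20 s, with the cup and spring unmoved; the brown look-alike, standing in the first pictures, was lying over by 2.8 s before I had gripped anything, and I don't know why, so I left it alone.

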